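Clear the repair mat

ROBOT

A 6-joint arm with a two-finger parallel gripper is mounted at the origin on the work surface. World frame = base frame: x ahead of the robot, y to its left, z up, the work surface at z = 0. Lengths are in m, angles in rad, forces in N, time in s.
With the tool pointing down it reaches from about 0.35 to 0.975 m from the base axis. Payload 7.1 kg.
Tool frame: the origin (TCP) lies midway between the tips of the shut fingers; the grasp point (between the pads) lies 19 mm behind it; z points along the fingers, y is the line along which they close (so a half turn about z gives the same grasp; the last joint's range is limited). The gripper opens to 88 mm and grips with 3 to 60 N. Pads are 20 mm wide; open, the fingers measure 115 mm over their backs; the gripper's body (75 mm by 178 mm) begins 61 mm behind the grasp point.
Start: joints at [1.211, 0.423, 1.63, -0, 1.089, -0.019], TCP at [0.209, 0.589, 0.223] pointing down, gripper open.
Joint ranges: [-3, 3], [-0.9, 2.11], [0.09, 2.58], [-1.31, 4.45], [0.11, 2.69], [-2.54, 2.54]. Speed limits (rad/s): [2.39, 2.39, 3.01, 3.14, 3.14, 3.14].

INTERFACE

Orientations are given as a unit quaternion [w, x, y, z].
In Python, from station import move_pose, movel, movej, command_gripper, wait, inverse_kinematics, read_camera, camera_info, MotionError, job_done, get_time, get_joint_pos, get_qvel, get_effort, get_tcp_pos, get_ee_rot, get_ft_force, get_ft_torque, get_grip_width, get_finger_force gives the robot as it stands. Calls block until the motion is done:
- move_pose(position, orientation): joint-space move of the TCP to a pose.
- movel(position, frame=None, v=0.15, until_force=None): straight line of the TCP; frame=None keeps the orientation; v is the mean speed in m/s. With until_force (N) it stops when the force on the tool has changed by that much, and returns True; else False.
- movej(angles): joint-space move.
- command_gripper(opening): opening from 0.0 (shut) to 1.0 (fully open); the grip force is fixed at half the most; returns when the fingers have stopped.
- wait(seconds).
- inverse_kinematics(position, orientation): joint angles nearest the present ones, or None.
- read_camera(name): name is "scene" or "side" or "wrist"; returns the picture (400x640x3 uint8, red, green, blue); there is no depth.
- camera_info(name): a dict with "intrinsics" (3x3 intrinsics, pixels), "T" (4x4, takes a point from camera to world coordinates); the wrist camera has in their place "tool_from_camera" (4x4, takes a point from camera to tool coordinates, whose origin is the TCP and whose axes are the flange's). Camera axes: x right, y up, looking along -z (the intrinsics and any distortion apply to the point x, -y, -z); pixel columns grow to the right and rows downward; lengths in m; the calibration is good to about 2 mm. A picture is of the moment at which its call begins: read the wrist's pose just before it. camera_info takes no time and is no camera call.
A pose or a line that the arm cannot do raises MotionError and nothing moves.
- job_done(): hands the job in; it is judged then, once.
Readings, each from a call of its own:
- get_time(): time.
- get_joint_pos(): joint angles.
- get_qvel(): joint speeds.
- get_effort(): joint torques, N m.
- get_tcp_pos(): TCP position.
- get_ee_rot(): TCP orientation.
- get_ft_force(): force on the tool from outside, world axes, zero at the start.
- get_ft_torque(): the same for the moment, N m.
- get_grip_width(): opening from 0.0 (shut) to 1.0 (fully open).
- get_finger_force(): force on a finger pad.
Only numpy, scipy, OpenCV 4.12 (cv2) and the standard library are available. Lean on these libraries where they do the work, as an engineer would, in place of code of your own. Each camera call takes 0.05 s, during which the arm holds its last target. There are 200 camera calls.

TASK

Clear the repair mat for the next television: stand the white bottle and the amber jar upright in the blue crate, each in an empty cell of its own, lowering them gently to the crate's floor, and leave the green can in its cell. Stack the orange parts case squarely on top of the grey one on the bench, edges flush. Do not knock anything over or disturb the tape roll, the mouse or the screwdriver.

Things in the scene. Friction and masses are not known exactly. Their poses are not given: they have to be found in the camera images.
- crate: open blue plastic crate fixed on the bench, 152 x 152 mm outside, 45 mm high, divided by a cross into 4 square cells of 70 x 70 mm inside; all walls and the floor 4 mm thick. It may stand at any yaw. Origin at the centre of its underside, x and y along its walls
- cell0 (a point): centre of the floor of cell 0 of the crate (37 mm from the crate's centre along both axes, 4 mm above its underside); axes as the crate's; the green can stands here at the start
- cell1 (a point): centre of the floor of cell 1 of the crate (37 mm from the crate's centre along both axes, 4 mm above its underside); axes as the crate's; empty at the start
- cell2 (a point): centre of the floor of cell 2 of the crate (37 mm from the crate's centre along both axes, 4 mm above its underside); axes as the crate's; empty at the start
- cell3 (a point): centre of the floor of cell 3 of the crate (37 mm from the crate's centre along both axes, 4 mm above its underside); axes as the crate's; empty at the start
- bottle: white round plastic bottle with a yellow band, to be put in the crate: 48 mm diameter up to a height of 80 mm, then a shoulder, then a red cap 32 mm in diameter from 96 to 125 mm (the top). About 160 g. Origin at the centre of its underside, z up
- jar: amber glass jar with a paper label, to be put in the crate: 54 mm diameter up to 62 mm, then a flat black lid 56 mm in diameter from 62 to 90 mm (the top). About 220 g. Origin at the centre of its underside, z up
- can: green can with a white stripe and white cap, already in the crate: 48 mm diameter up to 88 mm, cap 32 mm in diameter up to 120 mm. Origin at the centre of its underside, z up
- case: orange flat closed parts case, a plain block 100 mm long (x), 54 mm wide (y), 22 mm high, with a paper label on top. About 140 g. Origin at the centre of its underside, z up
- base_case: grey flat closed parts case of the same size, 100 x 54 x 22 mm (x, y, z), loose on the bench. Origin at the centre of its underside, z up
- tape_roll: bystander: flat roll of tan tape, 72 mm diameter, 24 mm high. Origin at the centre of its underside, z up
- mouse: bystander: grey computer mouse, 95 x 56 x 32 mm. Origin at the centre of its underside, z up
- screwdriver: bystander: screwdriver with an orange handle lying on the bench beyond the work. Its x axis runs along the tool towards the tip

How it is judged:
At the end, for the whole second after the job is handed in: Bottle and jar on the crate's floor in two different cells of 1, 2, 3 and can in 0: each within 20 mm of the cell centre, tilt < 0.1 rad. Orange case flat on the grey (centres within 7 mm, parallel within 0.12 rad, either way round), grey on the bench. All at rest (((horizontal distance between bottle and cell1 below 0.02 m and horizontal distance between jar and cell2 below 0.02 m) or (horizontal distance between bottle and cell1 below 0.02 m and horizontal distance between jar and cell3 below 0.02 m) or (horizontal distance between bottle and cell2 below 0.02 m and horizontal distance between jar and cell1 below 0.02 m) or (horizontal distance between bottle and cell2 below 0.02 m and horizontal distance between jar and cell3 below 0.02 m) or (horizontal distance between bottle and cell3 below 0.02 m and horizontal distance between jar and cell1 below 0.02 m) or (horizontal distance between bottle and cell3 below 0.02 m and horizontal distance between jar and cell2 below 0.02 m)) and horizontal distance between can and cell0 below 0.02 m and angle between each of bottle, jar, can's own z axis and vertical below 0.1 rad and z of bottle in the frame of crate between 0.001 and 0.008 m and linear speed of each of bottle, jar, can, case, base_case below 0.02 m/s and z of jar in the frame of crate between 0.001 and 0.008 m and z of can in the frame of crate between 0.001 and 0.008 m and horizontal distance between case and base_case below 0.007 m and angle between the x axis of case and the x axis of base_case, either way round below 0.12 rad and z of case in the frame of base_case between 0.019 and 0.025 m and angle between case's own z axis and vertical below 0.06 rad and height (world z) of base_case below 0.003 m); the robot touches nothing.
It fails at once if the tape roll, mouse or screwdriver is pushed more than 30 mm from its place (distance of any of tape_roll, mouse, screwdriver from where it was at the start of the episode above 0.03 m).
It fails at once if the bottle, jar or can is tipped over (more than about 40 degrees) (angle between any of bottle, jar, can's own z axis and vertical above 0.7 rad).
It fails at once if the bottle or jar is dropped (falls freely for more than about 15 mm) or rammed into the crate (over 100 N) ((linear speed of bottle above 0.55 m/s and contact force between bottle and the fingers below 0.1 N) or (linear speed of jar above 0.55 m/s and contact force between jar and the fingers below 0.1 N) or contact force between any of bottle, jar and crate above 100 N).
It also fails if it takes over 69 s, if anything falls off the work surface, if the arm or the gripper's body presses on something with over 40 N, if the wrist force passes 120 N, or if a joint passes its speed limit or range.

## Working session

There is one attempt and no reset: what is moved stays moved. The work goes in short steps, each a Python script; the robot and the scene stay as the last script left them, time stands still between calls to the robot, and variables do not carry over. Pictures are saved under pics/ and viewed, at most 10 in all, crops included, and the job is handed in when it is done.

```bash
mkdir -p pics; ls; python3 - <<'E'
from station import *
import cv2, numpy as np
for n in ("scene","side"):
    im=read_camera(n); cv2.imwrite(f"pics/{n}0.png",im[:,:,::-1]); 
    c=camera_info(n); print(n,{k:np.round(np.array(v),3).tolist() if not isinstance(v,str) else v for k,v in c.items()})
c=camera_info("wrist");print({k:np.round(np.array(v),3).tolist() for k,v in c.items()})
print(get_time(),get_ee_rot())
E
```

```text
pics
scene {'intrinsics': [[433.558, 0.0, 318.472], [0.0, 433.558, 194.909], [0.0, 0.0, 1.0]], 'T': [[-0.038, -0.839, 0.543, 1.252], [0.999, -0.033, 0.019, -0.003], [0.002, 0.543, 0.839, 1.018], [0.0, 0.0, 0.0, 1.0]]}
side {'intrinsics': [[464.207, 0.0, 319.01], [0.0, 464.207, 201.824], [0.0, 0.0, 1.0]], 'T': [[-1.0, 0.021, -0.013, 0.589], [-0.023, -0.564, 0.826, 0.882], [0.01, 0.826, 0.564, 0.669], [0.0, 0.0, 0.0, 1.0]]}
{'intrinsics': [[276.249, 0.0, 319.937], [0.0, 276.249, 199.649], [0.0, 0.0, 1.0]], 'tool_from_camera': [[-0.001, 0.966, 0.259, 0.072], [1.0, 0.001, -0.001, -0.002], [-0.001, 0.259, -0.966, -0.161], [0.0, 0.0, 0.0, 1.0]]}
0.1 [-1.27899586e-04  1.69568320e-01  9.85518200e-01 -6.68053316e-04]
```

View pics/scene0.png

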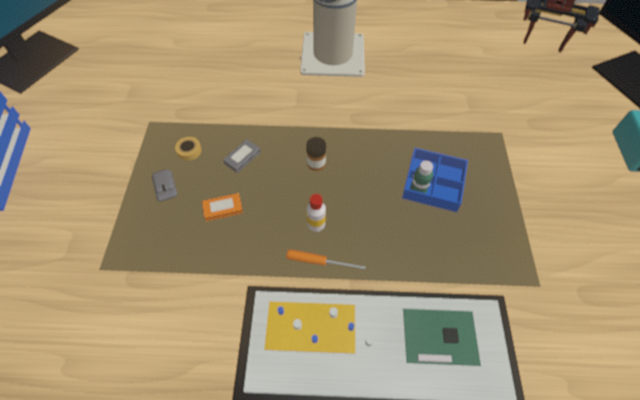

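View pics/side0.png

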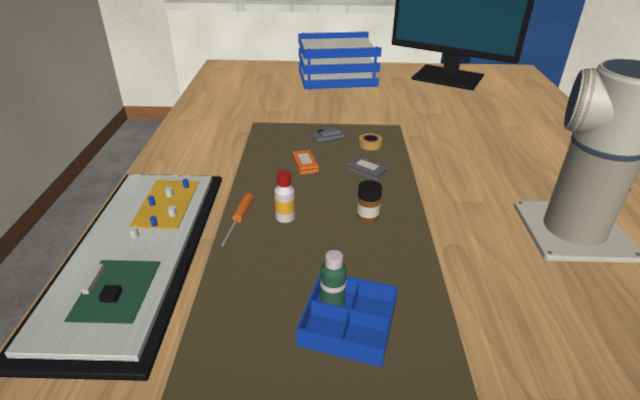

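The scene view shows the jar lid at (316,145), the bottle cap at (316,201), the crate around (436,180) with the can at (424,172), the orange case at (222,206) and the grey case at (242,155). The bystanders are the tape roll (188,148), mouse (165,185) and screwdriver (325,260). The side view confirms this layout.

```bash
cat > h.py <<'E'
from station import *
import cv2, numpy as np
from scipy.spatial.transform import Rotation as R
def rot(q): return R.from_quat(np.roll(np.asarray(q),-1)).as_matrix()
def down(yaw):
    "tool down, tool y (closing line) at world angle yaw"
    y=np.array([np.cos(yaw),np.sin(yaw),0]); z=np.array([0,0,-1.]); x=np.cross(y,z)
    return np.roll(R.from_matrix(np.c_[x,y,z]).as_quat(),1)
def cam(n):
    c=camera_info(n)
    if n!="wrist": T=np.array(c["T"])
    else:
        W=np.eye(4); W[:3,:3]=rot(get_ee_rot()); W[:3,3]=get_tcp_pos(); T=W@np.array(c["tool_from_camera"])
    return np.array(c["intrinsics"]),T
def shot(n,name=None):
    KT=cam(n); im=read_camera(n)
    if name: cv2.imwrite(f"pics/{name}.png",im[:,:,::-1]); np.savez(f"pics/{name}.npz",im=im,K=KT[0],T=KT[1])
    return im,KT
def onplane(uv,z,KT):
    K,T=KT; uv=np.atleast_2d(uv).astype(float)
    d=np.c_[(uv[:,0]-K[0,2])/K[0,0],-(uv[:,1]-K[1,2])/K[1,1],-np.ones(len(uv))]@T[:3,:3].T
    return (T[:3,3]+d*((z-T[2,3])/d[:,2])[:,None])[:,:2]
E
python3 - <<'E'
from h import *
KT=cam("scene")
for n,p,z in [("jar",(316,145),.09),("bottle",(316,199),.125),("case",(222,205),.022),("grey",(242,154),.022),("can",(426,166),.12),("crate",(437,180),.04),("tape",(188,148),.02),("mouse",(165,185),.03),("sd",(325,260),.02),("c1",(414,151),.045),("c2",(467,158),.045),("c3",(460,208),.045),("c4",(404,196),.045)]:
    print(n,onplane(p,z,KT).round(3))
print(rot(get_ee_rot()).round(2))
E
```

```text
jar [[ 0.488 -0.037]]
bottle [[ 0.686 -0.029]]
case [[ 0.65  -0.284]]
grey [[ 0.474 -0.254]]
can [[0.571 0.251]]
crate [[0.557 0.299]]
tape [[ 0.457 -0.416]]
mouse [[ 0.597 -0.449]]
sd [[ 0.799 -0.002]]
c1 [[0.462 0.243]]
c2 [[0.481 0.391]]
c3 [[0.648 0.348]]
c4 [[0.617 0.203]]
[[-0.94  0.33 -0.  ]
 [ 0.33  0.94 -0.  ]
 [ 0.   -0.   -1.  ]]
```

```bash
python3 - <<'E'
from h import *
q=down(np.pi/2)
for n,p in [("wcrate",(.62,.29,.24)),("wmid",(.65,-.03,.26)),("wcase",(.63,-.27,.24))]:
    move_pose(p,q); shot("wrist",n); print(n,get_time(),get_joint_pos())
a=[cv2.imread(f"pics/{n}.png") for n in ("wcrate","wmid","wcase")]
cv2.imwrite("pics/m.png",np.vstack([np.hstack([cv2.resize(i,(400,250)) for i in a[:2]]),np.hstack([cv2.resize(a[2],(400,250)),np.zeros((250,400,3),np.uint8)])]))
E
```

```text
wcrate 1.9917 [ 4.21695534e-01  4.93717279e-01  1.47329289e+00  2.29803320e-04
  1.17469660e+00 -1.15037713e+00]
wmid 3.2667 [-6.23675652e-02  4.23999991e-01  1.53697984e+00  3.28455075e-04
  1.18078591e+00 -1.63478024e+00]
wcase 4.275 [-4.19808826e-01  4.94868158e-01  1.47095691e+00  4.82711065e-04
  1.17576817e+00 -1.99247774e+00]
```

View pics/m.png

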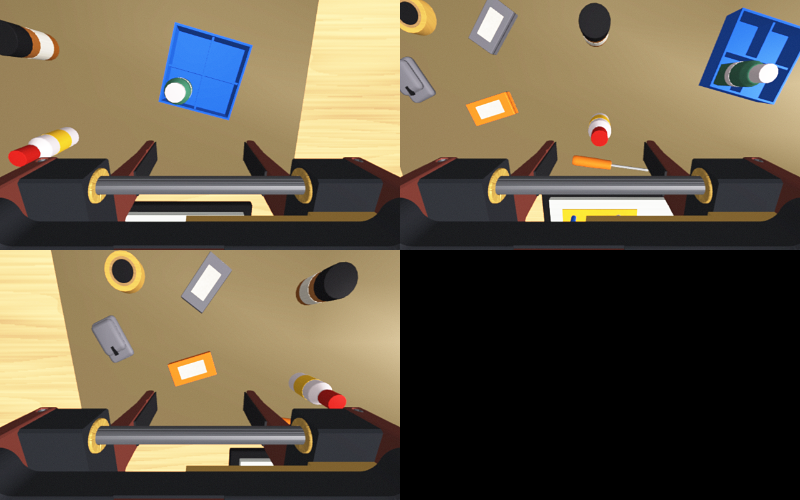

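The mosaic shows everything clearly. In half-scale mosaic pixels:
- **Crate view:** the crate centre is at about (205,70) and the can cap at (175,92).
- **Mid view:** the jar lid is at (594,20) and the bottle cap at (599,138).
- **Case view:** the orange case is at (192,369) and the grey one at (206,282).

Next I'll take precise measurements with masks.

```bash
python3 - <<'E'
from h import *
def ld(n): d=np.load(f"pics/{n}.npz"); return d["im"],(d["K"],d["T"])
def big(m,near=None):
    cs=[c for c in cv2.findContours(m.astype(np.uint8),cv2.RETR_EXTERNAL,cv2.CHAIN_APPROX_NONE)[0] if len(c)>25]
    return max(cs,key=cv2.contourArea) if near is None else min(cs,key=lambda c:np.hypot(*(c[:,0].mean(0)-near)))
def rect(c,z,KT): return cv2.minAreaRect((onplane(c[:,0],z,KT)*1000).astype(np.float32))
im,KT=ld("wcrate"); h=cv2.cvtColor(im,cv2.COLOR_RGB2HSV)
c=big((h[...,0]>98)&(h[...,0]<125)&(h[...,1]>120)); print("crate",rect(cv2.convexHull(c),.045,KT),cv2.boxPoints(rect(cv2.convexHull(c),.045,KT)))
c=big((h[...,1]<40)&(h[...,2]>180),(280,147)); print("can",cv2.minEnclosingCircle((onplane(c[:,0],.12,KT)*1000).astype(np.float32)))
im,KT=ld("wmid"); h=cv2.cvtColor(im,cv2.COLOR_RGB2HSV)
c=big(h[:100,:,2]<75,(310,35)); print("jar dark",c[:,0].min(0),c[:,0].max(0),cv2.minEnclosingCircle((onplane(c[:,0],.09,KT)*1000).astype(np.float32)))
c=big(((h[...,0]<6)|(h[...,0]>174))&(h[...,1]>170)&(h[...,2]>90),(318,218)); print("cap",c[:,0].min(0),c[:,0].max(0),cv2.minEnclosingCircle((onplane(c[:,0],.125,KT)*1000).astype(np.float32)))
im2,KT2=ld("wcase"); h2=cv2.cvtColor(im2,cv2.COLOR_RGB2HSV)
for n,(I,H,k,po) in {"c":(im2,h2,KT2,(307,190)),"m":(im,h,KT,(147,175))}.items():
    c=big((H[...,0]>5)&(H[...,0]<17)&(H[...,1]>200),po); print("orange",n,rect(c,.022,k))
a=im2[130:230,250:370]; b=im2[0:110,270:390]; d=im[0:90,260:380]; e=im[160:250,260:380]
cv2.imwrite("pics/crop.png",np.vstack([np.hstack([cv2.resize(x,(400,300),interpolation=0) for x in r]) for r in ((a,b),(d,e))])[:,:,::-1])
E
```

```text
crate ((539.3116455078125, 297.23126220703125), (151.48794555664062, 151.43296813964844), 74.94730377197266) [[446.5219  243.7504 ]
 [592.75885 204.42215]
 [632.1014  350.71213]
 [485.86444 390.04037]]
can ((568.5602416992188, 249.86936950683594), 16.79388427734375)
jar dark [286   5] [336  66] ((485.6755065917969, -39.22109603881836), 29.48259162902832)
cap [306 203] [332 233] ((679.1881103515625, -30.90693473815918), 18.448205947875977)
orange c ((621.8419799804688, -295.3436279296875), (8.170677185058594, 97.47563934326172), 20.939266204833984)
orange m ((630.8726196289062, -233.31124877929688), (51.7984619140625, 8.623531341552734), 17.321044921875)
```

View pics/crop.png

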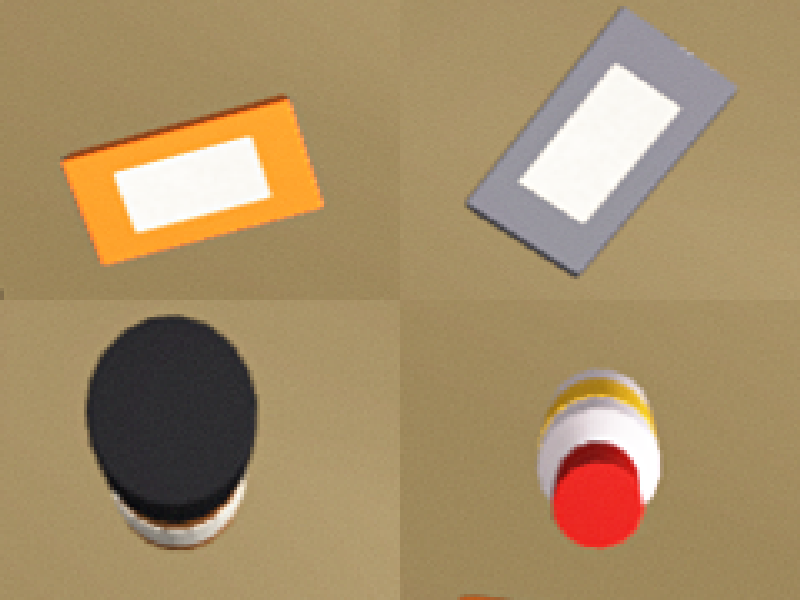

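The crops show both case tops and their thin dark side faces (the orange's upper edge, the grey's lower edge), the jar lid top and the bottle cap top. The crate fits 151.5 mm square, centred at (0.539, 0.297) with yaw −15°. I'll measure the case tops and do the stacking now.

```bash
cat >> h.py <<'E'
def rectof(mask,center,z,KT,r=75):
    "largest blob in a window around center, hull onto plane z -> centre, sizes, long-axis angle"
    m=np.zeros(mask.shape,np.uint8); x,y=center; s=np.s_[max(0,y-r):y+r,max(0,x-r):x+r]; m[s]=mask[s]
    m=cv2.morphologyEx(m,cv2.MORPH_OPEN,np.ones((2,2),np.uint8))
    c=max(cv2.findContours(m,cv2.RETR_EXTERNAL,cv2.CHAIN_APPROX_NONE)[0],key=cv2.contourArea)
    p=(onplane(c[:,0],z,KT)*1000).astype(np.float32); rc=cv2.minAreaRect(p); b=cv2.boxPoints(rc)
    e=max((b[1]-b[0],b[2]-b[1]),key=np.linalg.norm)
    return np.array(rc[0])/1000,sorted(rc[1]),np.arctan2(e[1],e[0])%np.pi
def pick_yaw(p,yaws):
    "yaw (mod pi) keeping the last joint nearest mid range: j6=j1-yaw"
    j1=np.arctan2(p[1],p[0]); return min((y+k*np.pi for y in np.atleast_1d(yaws) for k in (-1,0,1,2)),key=lambda y:abs(j1-y))
E
cat > meas.py <<'E'
from h import *
d=np.load("pics/wcase.npz"); im,KT=d["im"],(d["K"],d["T"]); h=cv2.cvtColor(im,cv2.COLOR_RGB2HSV).astype(int)
white=(h[...,1]<40)&(h[...,2]>200)
org=(((h[...,0]>5)&(h[...,0]<25)&(h[...,1]>170)&(h[...,2]>190))|white).astype(np.uint8)
gry=(((h[...,1]<70)&(h[...,2]>95))|white).astype(np.uint8)
O=rectof(org,(307,190),.022,KT); G=rectof(gry,(330,52),.022,KT,60)
if __name__=="__main__":
    print(O,G); print([ (c:=rectof(white.astype(np.uint8),p,.022,KT,40)) for p in((307,190),(330,52))]); print(h[52,300:320].tolist()[::4])
E
python3 meas.py
```

```text
(array([ 0.64875818, -0.2854617 ]), [54.048805236816406, 99.9464111328125], np.float32(1.869266)) (array([ 0.47224664, -0.2559115 ]), [54.72366714477539, 99.30574798583984], np.float32(2.5057337))
[(array([ 0.64905823, -0.28582343]), [29.53581428527832, 59.77336120605469], np.float32(1.8656753)), (array([ 0.47201044, -0.25646078]), [31.122726440429688, 60.751976013183594], np.float32(2.5048885))]
[[20, 94, 173], [124, 14, 145], [124, 13, 158], [123, 16, 157], [24, 5, 255]]
```

```bash
python3 - <<'E'
from meas import O,G
from h import *
yo=pick_yaw(O[0],O[2]+np.pi/2); yg=pick_yaw(G[0],G[2]+np.pi/2); print(yo,yg)
P=lambda c,z:[float(c[0]),float(c[1]),z]
move_pose(P(O[0],.10),down(yo)); movel(P(O[0],.004),v=.1)
command_gripper(0.0); print("grip",get_grip_width()*88,get_finger_force())
movel(P(O[0],.10),v=.15); move_pose(P(G[0],.10),down(yg)); movel(P(G[0],.04),v=.12)
print(get_grip_width()*88, get_tcp_pos())
print("touch",movel(P(G[0],.0245),v=.03,until_force=4),get_tcp_pos(),get_ft_force())
command_gripper(.78); movel(P(G[0],.12),v=.15)
C=np.r_[G[0]]+[.085,-.0]
move_pose(P(C,.22),down(np.pi/2)); im,KT=shot("wrist","wstack")
cv2.imwrite("pics/ws_crop.png",cv2.resize(im[0:250,200:450],(600,600),interpolation=0)[:,:,::-1]); print(get_time())
E
```

```text
0.29846978 0.93493724
grip 53.98763335011944 30.000286996364594
54.06263017185152 [ 0.47285813 -0.25608729  0.03998625]
touch True [ 0.47229949 -0.25596815  0.02593891] [ 0.35142111 -0.23670796  4.54432856]
11.725
```

View pics/ws_crop.png

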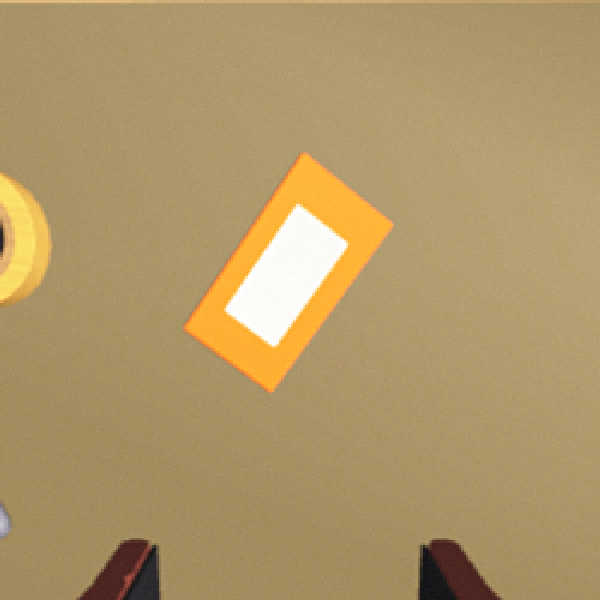

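The orange case sits flush on the grey one: it is centred at about (289,272) in the crop, with no grey visible around it. Next come the jar and the bottle.

```bash
cat > place.py <<'E'
from h import *
C=np.array([.5393,.2972]); a=np.deg2rad(-15.05); U=np.array([np.cos(a),np.sin(a)]); V=np.array([-U[1],U[0]])
P=lambda c,z:[float(c[0]),float(c[1]),z]
def transfer(p,zg,dst,yaw,zc):
    yd=pick_yaw(dst,yaw); yp=yd-np.arctan2(dst[1],dst[0])+np.arctan2(p[1],p[0])
    move_pose(P(p,zg+.11),down(yp)); movel(P(p,zg),v=.12)
    command_gripper(0.0); print("grip mm",get_grip_width()*88,get_finger_force())
    movel(P(p,zc),v=.15); move_pose(P(dst,zc),down(yd)); movel(P(dst,zg+.02),v=.12)
    t=movel(P(dst,zg+.001),v=.03,until_force=5); z=get_tcp_pos()[2]
    print("touch",t,"bottom z",z-zg,"grip",get_grip_width()*88,get_time())
    return t and z-zg<.009
E
python3 - <<'E'
from place import *
d=np.load("pics/wmid.npz"); K=(d["K"],d["T"]); im=d["im"].astype(int)
ok=transfer((.4842,-.0392),.057,C-.037*U-.037*V,np.deg2rad(74.95),.165)
if ok:
    command_gripper(.85); p=get_tcp_pos(); movel([p[0],p[1],.2],v=.15); shot("wrist","wjar")
    im=cv2.imread("pics/wjar.png"); s,_=shot("side"); cv2.imwrite("pics/wj2.png",np.vstack([cv2.resize(im[:250],(640,250)),s[180:380,:,::-1]]))
print(ok,get_time())
E
```

```text
grip mm 55.23982210956987 30.000940614827414
touch True bottom z 0.004339518042545058 grip 55.19846399538321 17.7167
True 19.4167
```

```bash
python3 - <<'E'
from place import *
ok=transfer((.6816,-.0309),.051,C+.037*U+.037*V,a,.215)
if ok:
    command_gripper(.85); p=get_tcp_pos(); movel([p[0],p[1],.24],v=.15)
    move_pose([.62,.29,.26],down(np.pi/2)); shot("wrist","wend")
    im=cv2.imread("pics/wend.png"); s,_=shot("side"); cv2.imwrite("pics/end.png",np.vstack([im[:250],s[100:400,:,::-1]]))
print(ok,get_time())
E
```

```text
grip mm 47.64408776822532 29.929762962274253
touch True bottom z 0.004061750996296125 grip 47.33895487718471 26.9333
True 30.7083
```

View pics/end.png

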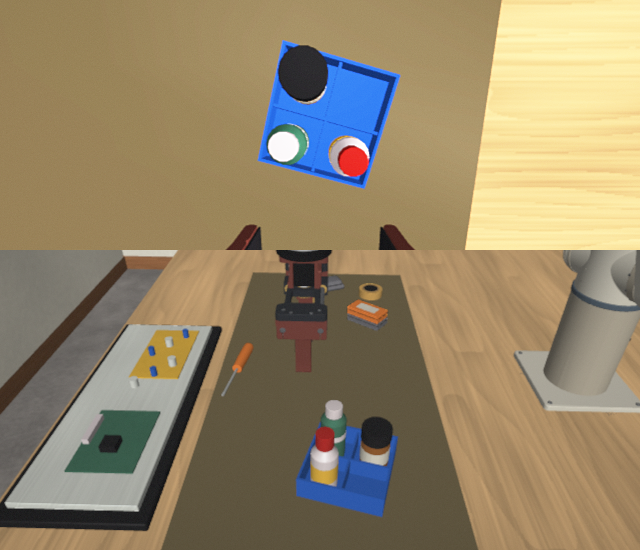

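The final picture shows the jar (302,75), can (287,145) and bottle (350,158) upright in three separate cells. The stacked cases are at (368,313). I'll check the stack numerically and hand in if it passes.

```bash
python3 - <<'E'
from meas import G
from h import *
d=np.load("pics/wstack.npz"); KT=(d["K"],d["T"]); h=cv2.cvtColor(d["im"],cv2.COLOR_RGB2HSV).astype(int)
m=(((h[...,0]>5)&(h[...,0]<25)&(h[...,1]>170)&(h[...,2]>190))|((h[...,1]<40)&(h[...,2]>200))).astype(np.uint8)
S=rectof(m,(320,113),.044,KT); print(S,G)
if np.hypot(*(S[0]-G[0]))<.006 and abs(S[2]-G[2])<.06: print(job_done())
E
```

```text
(array([ 0.47265027, -0.25592746]), [53.818695068359375, 99.32916259765625], np.float32(2.506712)) (array([ 0.47224664, -0.2559115 ]), [54.72366714477539, 99.30574798583984], np.float32(2.5057337))
the job is handed in; nothing more can be done
None
```

The job is handed in at about 31 s: the bottle and jar stand upright in their own crate cells, the can is still in its cell, and the orange case sits within about 0.5 mm and 0.001 rad of the grey case's measured pose; I never moved near the tape roll, mouse or screwdriver.

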